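# Centre-mark the bar through the jig with the automatic punch

## Robot

A 6-joint arm with a two-finger parallel gripper is mounted at the origin on a cart in front of the work surface, level with it; the furniture and walls round the work are solid. World frame = base frame: x ahead of the robot, y to its left, z up, the work surface at z = 0. Lengths are in m, angles in rad, forces in N, time in s.
With the tool pointing down it reaches from about 0.3 to 0.95 m from the base axis. Payload 3.1 kg.
Tool frame: the origin (TCP) lies on the centre line of the jaws, within the pads' length; the fingertips stand 14 mm ahead of it and the grasp point (between the pads) lies 5 mm behind it (arm.tcp_to_tips is the distance from the TCP to the fingertips, in m); z points along the fingers, y is the line along which they close (so a half turn about z gives the same grasp; the last joint's range is limited). The gripper opens to 85 mm and grips with 20 to 120 N. Pads are 22 mm wide; open, the fingers measure 114 mm over their backs; the gripper's body (76 mm by 85 mm) begins 54 mm behind the grasp point. The pads swing forward as they close: fully open they stand 13 mm farther back than shut.
Start: joints at [1.244, 0.308, 1.634, -0, 1.2, -0.07], TCP at [0.159, 0.605, 0.245] pointing down, gripper open.
Joint ranges: [-3.06, 3.06], [-0.79, 1.96], [0.05, 2.63], [-1.19, 4.34], [0.05, 2.64], [-2.94, 2.94]. Speed limits (rad/s): [2.79, 2.79, 3.14, 3.14, 3.14, 3.14].

## Interface

Orientations are given as a unit quaternion [w, x, y, z].
In Python, from bench import status, cams, arm, nets gives the robot as it stands.
- The arm moves only by the tool step_arm, never from a script. Its argument "motion" is text: rows parted by semicolons, each of 6 numbers parted by spaces: the shift along the tool's x, y, z in cm, then the turn, a rotation vector about the tool's x, y, z in rad. A call has 1 to 12 rows; each row shifts and turns the commanded pose from where the row before left it, along the tool's axes as they then stand; what a row does not reach is not made up. A row lasts 1/12 s, in which the tool goes at most 41.7 mm and 7.16 degrees, less where a joint would pass 70% of its speed; a pose out of reach is approached as far as the arm can. A call is refused whole if a number of a shift passes 4.17 or a number of a turn 0.125, either way. A call with a gripper value outside its range is refused whole. "gripper" is the finger opening in cm, from 0 to 8.54, set as the call begins (left out, the last holds). The fingers move at their own pace and stop on an object; "squeeze" is the grip in N (left out, the last holds). Time passes only in rows, so rows that do not move let the fingers close. It gives the time, the measured TCP pose, the force, the opening and the grip force at its end, in the units of the state.
- status.read_state(): the state, without advancing time (a new reading comes with each control period).
- cams.snapshot(name): name is "side" or "top"; returns the picture (384x512x3 uint8, blue, green, red); there is no depth.
- cams.camera_info(name): a dict with "camera_matrix" (3x3 intrinsics, pixels), "rvec" (rotation vector, rad) and "tvec" (3), from world to camera coordinates, as OpenCV has them. Camera axes: x right, y down, z forward; pixel columns grow to the right and rows downward; lengths in m; the calibration is good to about 2 mm. A picture is of the moment at which its call begins. camera_info takes no time and is no camera call.
- arm.close_job(): hands the job in; it is judged then, once.
Trained networks look in the newest picture that a camera, given by its name, has taken for a name from the list of things; names that differ only in an ending like _2 or _b are one class to them, and where a whole thing is asked for, a point or a joint stands for the part that bears it (a point fixed in the world has none). Each returns a list of dicts, best first, with "conf" (0 to 1); they miss things now and then, are a little off and sometimes report something else, mostly with a low value. They report only what shows in the picture. A call takes as long as a camera call.
- nets.look_for(camera, thing): "location" ([column, row] in pixels, amid what is visible of it).
The state is a dict: "time": time; "q": joint angles; "joint_vel": joint speeds; "tau": joint torques, N m; "ee_pos": TCP position; "tcp_rot": TCP orientation; "wrist_force": force on the tool from outside, world axes, zero at the start; "torque": the same for the moment, N m; "grip_width": opening from 0.0 (shut) to 1.0 (fully open); "grip_force": force on a finger pad.
Only numpy, scipy, OpenCV 4.12 (cv2) and the standard library are available. Lean on these libraries where they do the work, as an engineer would, in place of code of your own. Each camera call takes 0.05 s, during which the arm holds its last target. There are 200 camera calls.

## Task

Take the automatic centre punch (the one with the thick ribbed barrel and the wide cap) out of the tool block, put its point down the flared guide bush of the marking jig and press it straight down until its spring trips with a snap; ease off as soon as it snaps and never bear down hard on the jig. Then put the punch back fully home and upright in its socket and let go of it, leaving everything else where it is.

Things in the scene. Friction and masses are not known exactly. Their poses are not given: they have to be found in the camera images.
- punch_grip (a point): Middle of the ribbed barrel of the loose steel automatic punch (about 0.3 kg), 40 mm above its collar's underside; z runs up the punch. Barrel 22 mm in diameter, 8 to 74 mm above the collar's underside; collar 30 mm wide, 8 mm thick; cap 27 mm wide, top 92 mm above the collar's underside. Grip the barrel from above just over the collar, firmly (30 N or more), so that it does not slip.
- punch_tip (a point): Point of the sprung nose, a rod 8 mm thick that hangs 52 mm below the collar's underside (92 mm below the grip point). Pushing it in takes about 4 N over the first 4 mm, then rises steeply to 11-15 N at about 5 mm; there the spring trips: the force drops at once by 3 N or more, and on to 4 N by 9 mm. Solid stop at 10 mm: bearing on it soon passes 25 N. It springs out again when let off.
- drift: Plain solid drift, thinner (12 mm shank, 70 mm above the block, no cap), loose in the other socket of the block; origin at the underside of its collar. A bystander: leave it.
- jig: Fixed steel marking jig, 116 x 84 mm, top plate 60 mm high, with a steel bar under the plate whose ends stick out to both sides along x (150 mm in all); origin under its centre, x along the bar. The low thumb nut (20 mm wide, 9 mm high) on the plate is not a bush.
- bush (a point): Centre of the mouth of the flared guide bush, 66 mm above the surface, 22 mm along +x from the jig's centre. Flare 21 mm wide, narrowing over 6 mm to a 12 mm bore. The face of the bar to be marked lies 18 to 40 mm below the mouth, differing from case to case and not measured. More than 25 N of punch on jig or bar spoils the work.
- block: Fixed aluminium tool block, 60 x 140 x 60 mm, origin under its centre, y along its length; two round sockets 13 mm wide and 56 mm deep with a chamfered mouth in its top, 40 mm either side of the centre along y; a tool stands in each with its collar resting on the top.
- block_hole0 (a point): Centre of the mouth of the socket on the block's -y side, in its top face 60 mm high.
- block_hole1 (a point): Centre of the mouth of the socket on the block's +y side, in its top face 60 mm high.
- bolt: Loose hexagon bolt lying on the surface, 58 mm long, 18 mm high; bystander.
- nut: Loose hexagon nut on the surface, 27 mm wide, 13 mm high; bystander.
- tape: Loose tape measure at the back, 67 x 82 x 38 mm; bystander.
- spray: Loose spray can at the back right, 52 mm wide and 203 mm tall, standing; bystander.

How it is judged:
On the way, in this order (a step that is already met when the one before it is completed fails the run):
1. the punch's point is in the guide bush, at least 8 mm below its mouth, the nose hardly pressed in yet (horizontal distance between punch_tip and bush below 0.004 m and z of punch_tip in the frame of bush below -0.008 m and z of punch_tip in the frame of punch_grip below -0.0885 m), for 0.1 s.
2. the spring has tripped (nose pushed in by more than 6 mm, past the crest of its force) against the bar in the bush, the punch upright within 7 degrees (horizontal distance between punch_tip and bush below 0.004 m and z of punch_tip in the frame of bush below -0.016 m and z of punch_tip in the frame of punch_grip above -0.086 m and angle between punch_grip's own z axis and vertical below 0.12 rad), for 0.04 s.
At the end, for the whole second after the job is handed in: The punch stands in its socket of the block, upright within 4.5 degrees, its axis within 6 mm of the socket's, its collar down on the block's top (within 3 mm), let go ((horizontal distance between punch_grip and block_hole0 below 0.006 m or horizontal distance between punch_grip and block_hole1 below 0.006 m) and z of punch_grip in the frame of block between 0.096 and 0.103 m and angle between punch_grip's own z axis and vertical below 0.08 rad and contact force between the fingers and anything else below 0.5 N); the robot touches nothing.
It fails at once if more than 25 N between the punch and the jig or the bar in it (contact force between punch and jig above 25 N).
It fails at once if the drift is moved by more than 12 mm (distance of drift from where it was at the start of the episode above 0.012 m).
It fails at once if the bolt, nut, tape measure or spray can is moved by more than 15 mm (distance of any of bolt, nut, tape, spray from where it was at the start of the episode above 0.015 m).
It also fails if it takes over 58 s, if anything falls off the work surface, if the arm or the gripper's body presses on something with over 40 N, if the wrist force passes 120 N, or if a joint passes its speed limit or range.

## Working session

There is one attempt and no reset: what is moved stays moved. The work goes in short steps, Python scripts to look and compute and a tool call to move; the robot and the scene stay as the last step left them, time stands still between calls to the robot, and variables do not carry over. Pictures are saved under pics/ and viewed, at most 10 in all, crops included, and the job is handed in when it is done.

Besides the shell and the picture viewer there is one more tool, called after "Call:" as name(argument=value, ...) on one line, values as JSON. step_arm: Moves the arm, as the interface text tells. Its arguments: {"type":"object","properties":{"motion":{"type":"string"},"gripper":{"type":"number"},"squeeze":{"type":"number"}},"required":["motion"]}

```bash
mkdir -p pics; cat > h.py <<'E'
import numpy as np,cv2
from bench import status,cams,arm,nets
def P(n):
    c=cams.camera_info(n);K=np.array(c["camera_matrix"],float);R=cv2.Rodrigues(np.array(c["rvec"],float))[0];t=np.array(c["tvec"],float).reshape(3,1)
    return K@np.hstack([R,t])
def proj(n,X):
    p=P(n)@np.append(X,1);return p[:2]/p[2]
def tri(a,b):
    X=cv2.triangulatePoints(P("side"),P("top"),np.array(a,float).reshape(2,1),np.array(b,float).reshape(2,1))[:,0];X=X[:3]/X[3]
    return X,np.linalg.norm(proj("side",X)-a),np.linalg.norm(proj("top",X)-b)
def onz(n,uv,z):
    p=P(n);A=np.array([p[0]-uv[0]*p[2],p[1]-uv[1]*p[2]])
    return np.linalg.solve(A[:,:2],-A[:,2]*z-A[:,3])
E
python3 - <<'E'
from h import *
for n in("side","top"): cv2.imwrite(f"pics/{n}0.png",cams.snapshot(n))
for th in("punch_grip","drift","jig","bush","block","block_hole0","block_hole1"):
    for n in("side","top"):
        print(th,n,[(np.round(d["location"],1).tolist(),round(d["conf"],2)) for d in nets.look_for(n,th)[:2]])
for n in("side","top"):
    c=cams.camera_info(n);R=cv2.Rodrigues(np.array(c["rvec"],float))[0];print(n,(-R.T@np.array(c["tvec"]).ravel()).round(3),c["camera_matrix"])
print(status.read_state())
E
```

```text
punch_grip side [([317.5, 218.1], 0.75)]
punch_grip top [([311.9, 245.7], 0.64)]
drift side [([278.9, 225.2], 0.57), ([318.7, 214.1], 0.29)]
drift top []
jig side [([189.2, 271.6], 0.9)]
jig top [([184.6, 240.5], 0.79)]
bush side [([189.9, 271.7], 0.56)]
bush top [([186.4, 240.9], 0.88)]
block side [([299.7, 245.0], 0.8), ([191.2, 270.5], 0.56)]
block top [([288.3, 239.0], 0.71)]
block_hole0 side [([297.8, 244.2], 0.74)]
block_hole0 top [([286.5, 240.8], 0.97), ([288.2, 147.9], 0.66)]
block_hole1 side [([297.8, 244.2], 0.74)]
block_hole1 top [([286.5, 240.8], 0.97), ([288.2, 147.9], 0.66)]
side [0.044 0.125 0.728] [[404.91879079   0.         252.06683523]
 [  0.         404.91879079 192.67539392]
 [  0.           0.           1.        ]]
top [ 0.547 -0.026  0.923] [[396.71946638   0.         254.43141479]
 [  0.         396.71946638 194.77635996]
 [  0.           0.           1.        ]]
{'time': 0.8, 'q': array([ 1.24429501e+00,  3.08072157e-01,  1.63379939e+00,  2.35477351e-05,
        1.19968316e+00, -6.96658154e-02]), 'joint_vel': array([-0.00016258,  0.00148993, -0.00171831,  0.00015721, -0.00016391,
       -0.00017631]), 'tau': array([ 2.75580333e-04, -4.15218115e+01, -2.77066952e+01, -4.50131290e-05,
        5.71861456e-04,  7.30229999e-06]), 'ee_pos': array([0.15876685, 0.60451221, 0.24528967]), 'tcp_rot': array([-7.02427620e-06,  1.28069317e-01,  9.91765219e-01,  2.07606998e-05]), 'wrist_force': array([-1.05145535, -0.32929504,  0.39909412]), 'torque': array([-0.01514314,  0.02832773,  0.02099261]), 'grip_force': 0.0, 'grip_width': 1.0025869754563477}
```

View pics/side0.png

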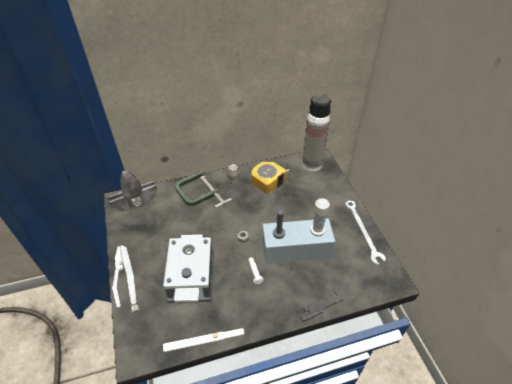

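View pics/top0.png

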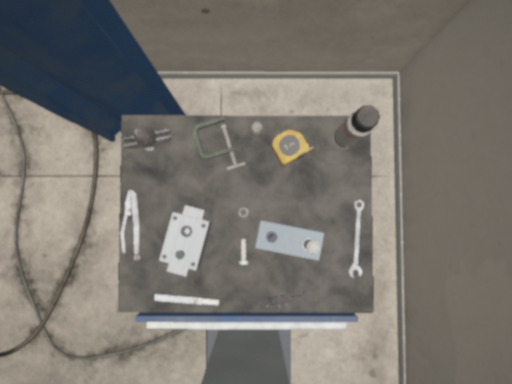

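The side view shows the block at about (299,240), with the punch on its right (cap 321,204) and the drift at (279,225). The jig is at (188,268), with round features at (188,250) and (186,272). The top view shows the punch cap at (313,246), the drift at (271,237) and jig features at (186,231) and (180,255). I'll enlarge both.

```bash
python3 - <<'E'
import cv2,numpy as np
s=cv2.imread("pics/side0.png");t=cv2.imread("pics/top0.png")
def z(i,x,y,w,h): return cv2.resize(i[y:y+h,x:x+w],None,fx=7,fy=7,interpolation=cv2.INTER_CUBIC)
cv2.imwrite("pics/j.png",np.hstack([z(s,160,230,56,75),z(t,157,203,56,75)]))
cv2.imwrite("pics/b.png",np.vstack([z(s,255,192,100,45),z(t,250,216,100,40)])[:600])
E
```

```text
(no output)
```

View pics/j.png

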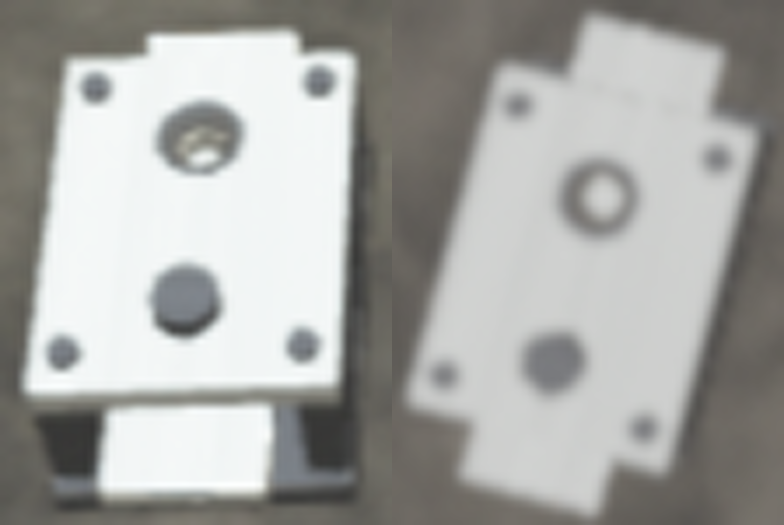

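View pics/b.png

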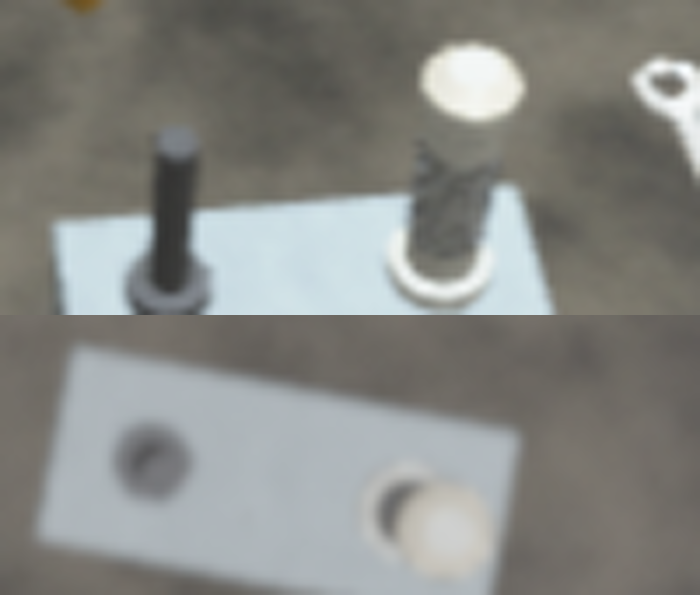

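Jig crops: the bush is the ring at side (188.6,249.6) and top (186.4,231.3), and the dark disc nearer the robot is the thumb nut. Block crops: the punch cap is at side (322.6,203.7) and top (313.3,246.7), and the drift is on the left at top (271.7,236.9).

```bash
python3 - <<'E'
from h import *
f=lambda X,Y,x,y:np.array([(X+.5)/7-.5+x,(Y+.5)/7-.5+y])
S=lambda X,Y:f(X,Y,160,230); T=lambda X,Y:f(X-392,Y,157,203)
SB=lambda X,Y:f(X,Y,255,192); TB=lambda X,Y:f(X,Y-315,250,216)
def sh(n,a,b,z=None):
    X,e1,e2=tri(a,b);print(n,X.round(4),round(e1,2),round(e2,2),"" if z is None else (onz("side",a,z).round(4),onz("top",b,z).round(4)))
sh("bush",S(200,138),T(598,198),.066)
sh("nuttop",S(186,296),T(553,361),.069)
for a,b in(((95,87),(517,104)),((319,81),(716,158)),((62,352),(444,376)),((303,346),(644,429))): sh("screw",S(*a),T(*b),.06)
sh("captop",SB(473,82),TB(446,529),.152)
sh("drifttop",SB(178,143),TB(152,461),.130)
sh("blk BL",SB(55,222),TB(75,345),.06)
sh("blk BR",SB(518,186),TB(522,430),.06)
print("blk FL",onz("top",TB(37,543),.06))
print("collar side", onz("side",SB(441,253),.068),"drift collar",onz("side",SB(169,288),.068),onz("top",TB(152,461),.068))
E
```

```text
bush [0.5177 0.1206 0.0664] 0.34 0.32 (array([0.5177, 0.12  ]), array([0.5178, 0.1214]))
nuttop [0.4679 0.1337 0.067 ] 0.4 0.37 (array([0.4664, 0.133 ]), array([0.4683, 0.1341]))
screw [0.5465 0.1464 0.0628] 0.43 0.42 (array([0.5483, 0.1457]), array([0.5467, 0.1478]))
screw [0.5298 0.0846 0.0628] 0.49 0.47 (array([0.5315, 0.0835]), array([0.53  , 0.0859]))
screw [0.4631 0.1682 0.063 ] 0.26 0.23 (array([0.4648, 0.168 ]), array([0.4629, 0.1694]))
screw [0.4468 0.1065 0.0621] 0.34 0.3 (array([0.4478, 0.1059]), array([0.4467, 0.1075]))
captop [ 0.4906 -0.1417  0.1455] 0.52 0.53 (array([ 0.4854, -0.1397]), array([ 0.4914, -0.1398]))
drifttop [ 0.5081 -0.0622  0.1275] 1.35 1.35 (array([ 0.5054, -0.0639]), array([ 0.509 , -0.0596]))
blk BL [ 0.5412 -0.0397  0.0605] 0.49 0.49 (array([ 0.5413, -0.0408]), array([ 0.5415, -0.0387]))
blk BR [ 0.5149 -0.1782  0.0585] 0.42 0.43 (array([ 0.5136, -0.1784]), array([ 0.5153, -0.1771]))
blk FL [ 0.48042489 -0.02691603]
collar side [ 0.49148311 -0.14310774] drift collar [ 0.50264275 -0.06303558] [ 0.5060468  -0.06216816]
```

```bash
cat >> h.py <<'E'
from scipy.spatial.transform import Rotation as Ro
def plan(target,n,turn=0.0):
    """n rows to world target, turning 'turn' rad about tool z per row"""
    s=status.read_state();q=np.array(s["tcp_rot"]);R=Ro.from_quat(q[[1,2,3,0]]);d=(np.array(target)-s["ee_pos"])/n;o=[]
    for i in range(n):
        v=R.inv().apply(d)*100;o.append("%.2f %.2f %.2f 0 0 %.3f"%(*v,turn));R=R*Ro.from_rotvec([0,0,turn])
    print("; ".join(o) if turn else f"{n}x "+o[0])
def info():
    s=status.read_state();q=np.array(s["tcp_rot"]);R=Ro.from_quat(q[[1,2,3,0]]).as_matrix()
    print("t",round(s["time"],2),"p",s["ee_pos"].round(4),"\n",R.round(4),"F",s["wrist_force"].round(2),"T",s["torque"].round(2),"grip",round(s["grip_force"],1),round(s["grip_width"],3))
E
python3 -c "
from h import *
plan([.36,.18,.25],12,.125);print(arm.tcp_to_tips)"
```

```text
-2.52 -3.00 -0.04 0 0 0.125; -2.87 -2.66 -0.04 0 0 0.125; -3.18 -2.28 -0.04 0 0 0.125; -3.44 -1.86 -0.04 0 0 0.125; -3.65 -1.42 -0.04 0 0 0.125; -3.80 -0.95 -0.04 0 0 0.125; -3.89 -0.47 -0.04 0 0 0.125; -3.91 0.01 -0.04 0 0 0.125; -3.88 0.50 -0.04 0 0 0.125; -3.79 0.98 -0.04 0 0 0.125; -3.64 1.45 -0.04 0 0 0.125; -3.43 1.89 -0.04 0 0 0.125
0.014
```

Call:
step_arm(motion="-2.5 -3.0 0 0 0 0.125; -2.9 -2.7 0 0 0 0.125; -3.2 -2.3 0 0 0 0.125; -3.4 -1.9 0 0 0 0.125; -3.6 -1.4 0 0 0 0.125; -3.8 -0.9 0 0 0 0.125; -3.9 -0.5 0 0 0 0.125; -3.9 0 0 0 0 0.125; -3.9 0.5 0 0 0 0.125; -3.8 1.0 0 0 0 0.125; -3.6 1.4 0 0 0 0.125; -3.4 1.9 0 0 0 0.125", gripper=8.5, squeeze=50)

```text
time: 1.8
ee_pos: [0.3595, 0.1785, 0.2457]
tcp_rot: [0.0, 0.772, 0.636, 0.001]
wrist_force: [2.2, 0.1, -0.0]
grip_width: 0.995
grip_force: 0.0
```

```bash
python3 -c "
from h import *
info();plan([.491,-.142,.25],11)"
```

```text
t 1.8 p [0.3595 0.1785 0.2457] 
 [[ 1.907e-01  9.816e-01  1.300e-03]
 [ 9.816e-01 -1.907e-01  5.000e-04]
 [ 8.000e-04  1.200e-03 -1.000e+00]] F [ 2.22  0.12 -0.02] T [ 0.02 -0.06 -0.03] grip 0.0 0.995
11x -2.63 1.73 -0.04 0 0 0.000
```

Call:
step_arm(motion="-2.6 1.7 0 0 0 0; -2.6 1.7 0 0 0 0; -2.6 1.7 0 0 0 0; -2.6 1.7 0 0 0 0; -2.6 1.7 0 0 0 0; -2.6 1.7 0 0 0 0; -2.6 1.7 0 0 0 0; -2.6 1.7 0 0 0 0; -2.6 1.7 0 0 0 0; -2.6 1.7 0 0 0 0; -2.6 1.7 0 0 0 0; 0 0 0 0 0 0")

```text
time: 2.8
ee_pos: [0.4924, -0.1403, 0.246]
tcp_rot: [0.003, 0.771, 0.637, 0.0]
wrist_force: [-0.1, 0.2, 0.3]
grip_width: 0.993
grip_force: 0.0
```

```bash
python3 -c "
from h import *
info();plan([.491,-.142,.1],1)
i=cams.snapshot('side');cv2.imwrite('pics/s2.png',cv2.resize(i[120:270,220:420],None,fx=4,fy=4))"
```

```text
t 2.8 p [ 0.4924 -0.1403  0.246 ] 
 [[ 0.1886  0.9821  0.0035]
 [ 0.9821 -0.1885 -0.0037]
 [-0.003   0.0041 -1.    ]] F [-0.06  0.22  0.35] T [-0.04 -0.03 -0.04] grip 0.0 0.993
1x -0.15 -0.16 14.60 0 0 0.000
```

View pics/s2.png

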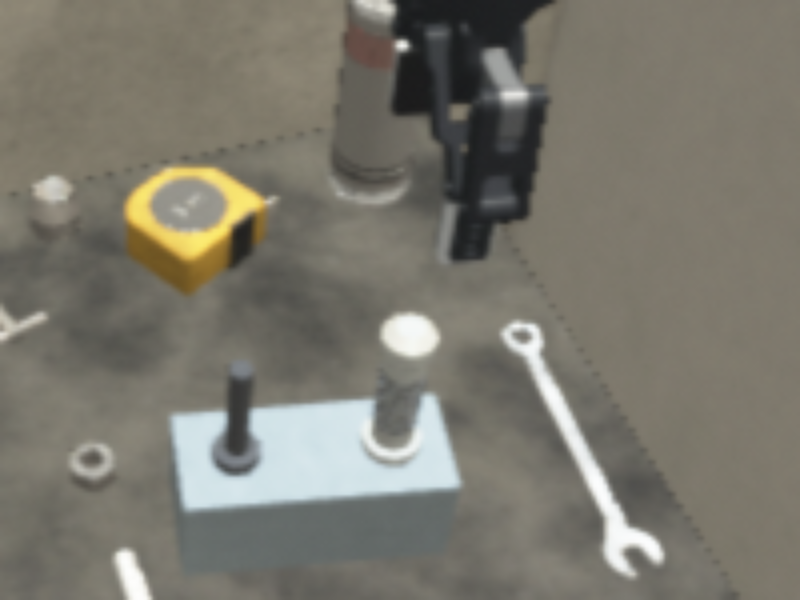

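The open gripper (crop ~(490,170)) hangs above and behind the punch cap (410,335), with nothing in its way. I'll go down.

Call:
step_arm(motion="-0.15 -0.15 2 0 0 0; 0 0 2 0 0 0; 0 0 2 0 0 0; 0 0 1.8 0 0 0; 0 0 1.5 0 0 0; 0 0 1.5 0 0 0; 0 0 1.3 0 0 0; 0 0 1 0 0 0; 0 0 0.7 0 0 0; 0 0 0.4 0 0 0; 0 0 0 0 0 0; 0 0 0 0 0 0")

```text
time: 3.85
ee_pos: [0.4885, -0.1366, 0.1036]
tcp_rot: [0.0, 0.77, 0.638, 0.0]
wrist_force: [-0.0, -0.1, -0.1]
grip_width: 0.996
grip_force: 0.0
```

```bash
python3 -c "
from h import *
info();plan([.491,-.142,.1],1)"
```

```text
t 3.85 p [ 0.4885 -0.1366  0.1036] 
 [[ 1.848e-01  9.828e-01  4.000e-04]
 [ 9.828e-01 -1.848e-01 -1.000e-04]
 [-0.000e+00  4.000e-04 -1.000e+00]] F [-0.01 -0.07 -0.06] T [-0.   -0.02 -0.02] grip 0.0 0.996
1x -0.49 0.35 0.36 0 0 0.000
```

Call:
step_arm(motion="-0.25 0.15 0.2 0 0 0; -0.25 0.2 0.15 0 0 0; 0 0 0 0 0 0; 0 0 0 0 0 0")

```text
time: 4.18
ee_pos: [0.4911, -0.1426, 0.1001]
tcp_rot: [0.0, 0.77, 0.638, 0.0]
wrist_force: [-1.1, 0.1, -0.1]
grip_width: 0.995
grip_force: 0.0
```

Call:
step_arm(motion="0 0 0 0 0 0; 0 0 0 0 0 0; 0 0 0 0 0 0; 0 0 0 0 0 0; 0 0 0 0 0 0; 0 0 0 0 0 0; 0 0 0 0 0 0; 0 0 0 0 0 0", gripper=0, squeeze=60)

```text
time: 4.85
ee_pos: [0.4908, -0.1424, 0.1001]
tcp_rot: [0.0, 0.77, 0.638, -0.0]
wrist_force: [-1.2, -0.9, 3.9]
grip_width: 0.242
grip_force: 54.5
```

```bash
python3 -c "
from h import *
info()"
```

```text
t 4.85 p [ 0.4908 -0.1424  0.1001] 
 [[ 1.847e-01  9.828e-01  1.000e-04]
 [ 9.828e-01 -1.847e-01 -5.000e-04]
 [-4.000e-04  1.000e-04 -1.000e+00]] F [-1.21 -0.94  3.85] T [-0.21  0.28 -0.01] grip 54.5 0.242
```

Call:
step_arm(motion="0 0 -0.5 0 0 0; 0 0 -1 0 0 0; 0 0 -1 0 0 0; 0 0 -1 0 0 0; 0 0 -1 0 0 0; 0 0 -1.2 0 0 0; 0 0 -1.5 0 0 0; 0 0 -2 0 0 0; 0 0 -2 0 0 0; 0 0 -2 0 0 0; 0 0 -1.8 0 0 0; 0 0 0 0 0 0")

```text
time: 5.85
ee_pos: [0.4937, -0.1432, 0.2552]
tcp_rot: [0.004, 0.77, 0.638, 0.002]
wrist_force: [1.0, -0.8, -2.5]
grip_width: 0.242
grip_force: 54.6
```

```bash
python3 -c "
from h import *
info();plan([.5178,.1207,.25],12)"
```

```text
t 5.85 p [ 0.4937 -0.1432  0.2552] 
 [[ 0.1849  0.9827  0.0093]
 [ 0.9828 -0.1848 -0.0035]
 [-0.0017  0.0098 -1.    ]] F [ 1.02 -0.79 -2.54] T [-0.04 -0.05  0.04] grip 54.6 0.242
12x 2.20 -0.21 0.04 0 0 0.000
```

Call:
step_arm(motion="1.8 -0.2 0 0 0 0; 2.3 -0.2 0 0 0 0; 2.4 -0.2 0 0 0 0; 2.4 -0.2 0 0 0 0; 2.4 -0.2 0 0 0 0; 2.4 -0.2 0 0 0 0; 2.4 -0.2 0 0 0 0; 2.4 -0.2 0 0 0 0; 2.4 -0.2 0 0 0 0; 2.4 -0.2 0 0 0 0; 2.0 -0.2 0 0 0 0; 1.0 -0.2 0 0 0 0")

```text
time: 6.85
ee_pos: [0.5154, 0.1229, 0.2491]
tcp_rot: [-0.001, 0.769, 0.639, 0.0]
wrist_force: [-0.7, -0.1, -2.9]
grip_width: 0.243
grip_force: 54.5
```

Call:
step_arm(motion="0 0 0 0 0 0; 0 0 0 0 0 0; 0 0 0 0 0 0; 0 0 0 0 0 0; 0 0 0 0 0 0; 0 0 0 0 0 0")

```text
time: 7.35
ee_pos: [0.5159, 0.1199, 0.2498]
tcp_rot: [0.0, 0.77, 0.638, -0.0]
wrist_force: [-0.4, 0.6, -3.1]
grip_width: 0.244
grip_force: 54.5
```

```bash
python3 -c "
from h import *
info();plan([.5178,.1207,.175],1)"
```

```text
t 7.35 p [0.5159 0.1199 0.2498] 
 [[ 1.862e-01  9.825e-01  1.000e-04]
 [ 9.825e-01 -1.862e-01 -2.000e-04]
 [-1.000e-04  1.000e-04 -1.000e+00]] F [-0.42  0.57 -3.12] T [0.04 0.04 0.02] grip 54.5 0.244
1x 0.12 0.17 7.48 0 0 0.000
```

Call:
step_arm(motion="0.1 0.2 1 0 0 0; 0 0 1.5 0 0 0; 0 0 1.5 0 0 0; 0 0 1.5 0 0 0; 0 0 1 0 0 0; 0 0 0.7 0 0 0; 0 0 0 0 0 0; 0 0 0 0 0 0; 0 0 0 0 0 0; 0 0 0 0 0 0")

```text
time: 8.18
ee_pos: [0.5189, 0.1215, 0.1789]
tcp_rot: [0.001, 0.77, 0.638, 0.001]
wrist_force: [-0.2, -0.5, -2.8]
grip_width: 0.241
grip_force: 54.6
```

```bash
python3 -c "
from h import *
info()
i=cams.snapshot('side');t=cams.snapshot('top')
p=status.read_state()['ee_pos'];tip=p-[0,0,.092]
print(proj('side',tip),proj('side',tip+[0,0,.052]),proj('side',[.5178,.1207,.066]))
z=lambda i,x,y:cv2.resize(i[y:y+100,x:x+66],None,fx=6,fy=6,interpolation=cv2.INTER_CUBIC)
cv2.imwrite('pics/s3.png',np.hstack([z(i,155,190),z(t,155,183)]))"
```

```text
t 8.18 p [0.5189 0.1215 0.1789] 
 [[ 1.849e-01  9.828e-01  2.300e-03]
 [ 9.828e-01 -1.849e-01  3.000e-04]
 [ 7.000e-04  2.200e-03 -1.000e+00]] F [-0.23 -0.52 -2.84] T [-0.01  0.03 -0.02] grip 54.6 0.241
[185.98207814 242.92426419] [182.35130342 226.39713534] [187.78679888 249.3353772 ]
```

View pics/s3.png

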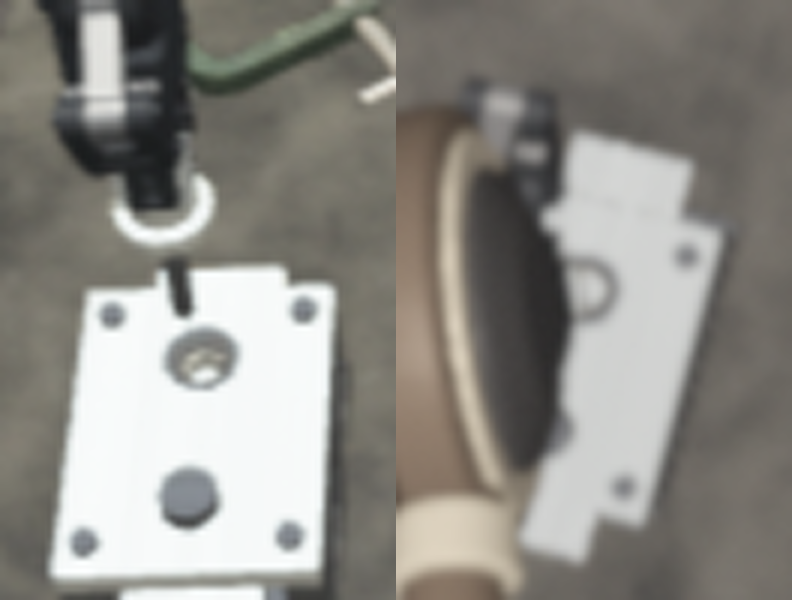

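The punch hangs upright. Its tip is at side px (185.3,242.0) and the bush at (188.2,249.1), which puts the tip about 1.5 mm too far towards +y. I'll shift 1.5 mm and go down into the bush.

Call:
step_arm(motion="-0.15 0 0 0 0 0; 0 0 0.4 0 0 0; 0 0 0.4 0 0 0; 0 0 0.4 0 0 0; 0 0 0.4 0 0 0; 0 0 0.4 0 0 0; 0 0 0.4 0 0 0; 0 0 0.4 0 0 0; 0 0 0.3 0 0 0; 0 0 0 0 0 0; 0 0 0 0 0 0; 0 0 0 0 0 0")

```text
time: 9.28
ee_pos: [0.5179, 0.1199, 0.1469]
tcp_rot: [0.0, 0.77, 0.638, 0.0]
wrist_force: [0.1, -0.1, -2.7]
grip_width: 0.241
grip_force: 54.6
```

```bash
python3 -c "
from h import *
info()"
```

```text
t 9.28 p [0.5179 0.1199 0.1469] 
 [[ 1.849e-01  9.828e-01  3.000e-04]
 [ 9.828e-01 -1.849e-01  0.000e+00]
 [ 1.000e-04  3.000e-04 -1.000e+00]] F [ 0.11 -0.05 -2.65] T [ 0.01 -0.02 -0.01] grip 54.6 0.241
```

Call:
step_arm(motion="0 0 0.1 0 0 0; 0 0 0.1 0 0 0; 0 0 0.1 0 0 0; 0 0 0.1 0 0 0; 0 0 0 0 0 0")

```text
time: 9.7
ee_pos: [0.5175, 0.1198, 0.1426]
tcp_rot: [-0.0, 0.77, 0.638, -0.0]
wrist_force: [0.1, 0.5, -2.9]
grip_width: 0.238
grip_force: 54.6
```

Call:
step_arm(motion="0 0 0.1 0 0 0; 0 0 0.1 0 0 0; 0 0 0.1 0 0 0; 0 0 0 0 0 0")

```text
time: 10.03
ee_pos: [0.5175, 0.1198, 0.1395]
tcp_rot: [-0.0, 0.77, 0.638, -0.0]
wrist_force: [0.9, -0.3, -2.9]
grip_width: 0.241
grip_force: 54.6
```

Call:
step_arm(motion="0 0 0.1 0 0 0; 0 0 0.1 0 0 0; 0 0 0.1 0 0 0; 0 0 0 0 0 0")

```text
time: 10.37
ee_pos: [0.5175, 0.1198, 0.1365]
tcp_rot: [-0.0, 0.77, 0.638, -0.0]
wrist_force: [0.3, 0.5, -2.5]
grip_width: 0.237
grip_force: 54.6
```

Call:
step_arm(motion="0 0 0.1 0 0 0; 0 0 0.1 0 0 0; 0 0 0.1 0 0 0; 0 0 0 0 0 0")

```text
time: 10.7
ee_pos: [0.5179, 0.1199, 0.1342]
tcp_rot: [0.0, 0.77, 0.638, 0.0]
wrist_force: [-0.6, -1.4, 1.7]
grip_width: 0.244
grip_force: 54.7
```

Call:
step_arm(motion="0 0 0.1 0 0 0; 0 0 0 0 0 0")

```text
time: 10.87
ee_pos: [0.5179, 0.1199, 0.133]
tcp_rot: [0.0, 0.77, 0.638, 0.0]
wrist_force: [-0.1, -0.6, 1.2]
grip_width: 0.24
grip_force: 54.7
```

Call:
step_arm(motion="0 0 0.1 0 0 0; 0 0 0 0 0 0")

```text
time: 11.03
ee_pos: [0.5179, 0.1199, 0.1318]
tcp_rot: [0.0, 0.77, 0.638, 0.0]
wrist_force: [-0.3, -0.2, 1.6]
grip_width: 0.243
grip_force: 54.7
```

Call:
step_arm(motion="0 0 0.1 0 0 0; 0 0 0 0 0 0")

```text
time: 11.2
ee_pos: [0.5179, 0.1199, 0.1308]
tcp_rot: [0.0, 0.77, 0.638, 0.0]
wrist_force: [-0.2, 0.3, 1.1]
grip_width: 0.245
grip_force: 54.7
```

Call:
step_arm(motion="0 0 0.05 0 0 0; 0 0 0 0 0 0")

```text
time: 11.37
ee_pos: [0.5179, 0.1199, 0.1304]
tcp_rot: [0.0, 0.77, 0.638, 0.0]
wrist_force: [0.4, 0.1, 2.3]
grip_width: 0.247
grip_force: 54.7
```

Call:
step_arm(motion="0 0 0.05 0 0 0; 0 0 0 0 0 0")

```text
time: 11.53
ee_pos: [0.518, 0.1199, 0.1301]
tcp_rot: [0.0, 0.77, 0.638, 0.0]
wrist_force: [-0.5, 0.0, 3.6]
grip_width: 0.243
grip_force: 54.8
```

Call:
step_arm(motion="0 0 0.05 0 0 0; 0 0 0 0 0 0")

```text
time: 11.7
ee_pos: [0.518, 0.1199, 0.1297]
tcp_rot: [0.0, 0.77, 0.638, 0.0]
wrist_force: [-0.1, 0.6, 4.9]
grip_width: 0.242
grip_force: 55.0
```

Call:
step_arm(motion="0 0 0.05 0 0 0; 0 0 0 0 0 0")

```text
time: 11.87
ee_pos: [0.518, 0.12, 0.1294]
tcp_rot: [0.0, 0.77, 0.638, 0.0]
wrist_force: [-0.8, 0.1, 6.4]
grip_width: 0.245
grip_force: 55.2
```

Call:
step_arm(motion="0 0 0.05 0 0 0; 0 0 0 0 0 0")

```text
time: 12.03
ee_pos: [0.5181, 0.12, 0.1291]
tcp_rot: [0.0, 0.77, 0.638, 0.0]
wrist_force: [-1.9, -0.1, 7.4]
grip_width: 0.243
grip_force: 55.3
```

Call:
step_arm(motion="0 0 0.05 0 0 0; 0 0 0 0 0 0")

```text
time: 12.2
ee_pos: [0.5182, 0.12, 0.1289]
tcp_rot: [0.0, 0.77, 0.638, 0.0]
wrist_force: [-2.3, 0.9, 8.3]
grip_width: 0.24
grip_force: 55.4
```

Call:
step_arm(motion="0 0 0.05 0 0 0; 0 0 0 0 0 0")

```text
time: 12.37
ee_pos: [0.5182, 0.1201, 0.1285]
tcp_rot: [0.0, 0.77, 0.638, 0.0]
wrist_force: [-2.4, 0.9, 9.4]
grip_width: 0.242
grip_force: 55.5
```

Call:
step_arm(motion="0 0 0.05 0 0 0; 0 0 0 0 0 0")

```text
time: 12.53
ee_pos: [0.5181, 0.12, 0.1277]
tcp_rot: [0.0, 0.77, 0.638, 0.0]
wrist_force: [-1.2, 0.3, 5.1]
grip_width: 0.244
grip_force: 55.4
```

Call:
step_arm(motion="0 0 0.05 0 0 0; 0 0 0 0 0 0")

```text
time: 12.7
ee_pos: [0.5179, 0.12, 0.1266]
tcp_rot: [0.0, 0.77, 0.638, 0.0]
wrist_force: [-0.1, 0.7, 2.7]
grip_width: 0.242
grip_force: 55.2
```

Call:
step_arm(motion="0 0 0 0 0 0")

```text
time: 12.78
ee_pos: [0.5179, 0.1199, 0.1263]
tcp_rot: [0.0, 0.77, 0.638, 0.0]
wrist_force: [-0.0, 0.8, 3.1]
grip_width: 0.243
grip_force: 55.1
```

It snapped: the force fell from about 12 N to about 5 N, with the nose about 7–8 mm in. Now I'll lift off.

Call:
step_arm(motion="0 0 -0.3 0 0 0; 0 0 -0.6 0 0 0; 0 0 -1 0 0 0; 0 0 -1 0 0 0; 0 0 -1 0 0 0; 0 0 -1.5 0 0 0; 0 0 -1.5 0 0 0; 0 0 -1.5 0 0 0; 0 0 -1.5 0 0 0; 0 0 -1.5 0 0 0; 0 0 -1 0 0 0; 0 0 0 0 0 0")

```text
time: 13.78
ee_pos: [0.5193, 0.1201, 0.2534]
tcp_rot: [0.001, 0.77, 0.638, 0.002]
wrist_force: [-0.2, 0.1, -1.8]
grip_width: 0.244
grip_force: 54.7
```

```bash
python3 -c "
from h import *
info();plan([.4908,-.1424,.25],12)"
```

```text
t 13.78 p [0.5193 0.1201 0.2534] 
 [[ 1.849e-01  9.827e-01  5.400e-03]
 [ 9.828e-01 -1.849e-01  7.000e-04]
 [ 1.700e-03  5.200e-03 -1.000e+00]] F [-0.21  0.07 -1.81] T [ 0.01 -0.   -0.02] grip 54.7 0.244
12x -2.19 0.17 0.03 0 0 0.000
```

Call:
step_arm(motion="-1.8 0.2 0 0 0 0; -2.3 0.2 0 0 0 0; -2.4 0.2 0 0 0 0; -2.4 0.2 0 0 0 0; -2.4 0.2 0 0 0 0; -2.4 0.2 0 0 0 0; -2.4 0.2 0 0 0 0; -2.4 0.2 0 0 0 0; -2.4 0.2 0 0 0 0; -2.4 0.2 0 0 0 0; -2.0 0.2 0 0 0 0; -1.0 0 0 0 0 0")

```text
time: 14.78
ee_pos: [0.4898, -0.1447, 0.2494]
tcp_rot: [-0.0, 0.77, 0.638, -0.001]
wrist_force: [-0.3, 0.2, -2.7]
grip_width: 0.245
grip_force: 54.6
```

Call:
step_arm(motion="0 0 0 0 0 0; 0 0 0 0 0 0; 0 0 0 0 0 0; 0 0 0 0 0 0; 0 0 0 0 0 0; 0 0 0 0 0 0")

```text
time: 15.28
ee_pos: [0.4908, -0.1418, 0.2503]
tcp_rot: [-0.0, 0.769, 0.639, 0.0]
wrist_force: [0.4, 0.7, -2.6]
grip_width: 0.245
grip_force: 54.6
```

```bash
python3 -c "
from h import *
info();plan([.4908,-.1424,.17],1)"
```

```text
t 15.28 p [ 0.4908 -0.1418  0.2503] 
 [[ 1.836e-01  9.830e-01  1.000e-04]
 [ 9.830e-01 -1.836e-01  2.000e-04]
 [ 2.000e-04  0.000e+00 -1.000e+00]] F [ 0.36  0.72 -2.58] T [-0.01  0.05 -0.03] grip 54.6 0.245
1x -0.06 0.01 8.03 0 0 0.000
```

Call:
step_arm(motion="-0.05 0 1 0 0 0; 0 0 1.6 0 0 0; 0 0 1.6 0 0 0; 0 0 1.6 0 0 0; 0 0 1.2 0 0 0; 0 0 0.8 0 0 0; 0 0 0.5 0 0 0; 0 0 0 0 0 0; 0 0 0 0 0 0; 0 0 0 0 0 0; 0 0 0 0 0 0; 0 0 0 0 0 0")

```text
time: 16.28
ee_pos: [0.4912, -0.1434, 0.1682]
tcp_rot: [0.001, 0.77, 0.638, 0.0]
wrist_force: [0.1, -0.6, -2.1]
grip_width: 0.242
grip_force: 54.6
```

```bash
python3 -c "
from h import *
info();plan([.4908,-.1424,.15],1)"
```

```text
t 16.28 p [ 0.4912 -0.1434  0.1682] 
 [[ 1.850e-01  9.827e-01  1.700e-03]
 [ 9.827e-01 -1.849e-01 -6.000e-04]
 [-3.000e-04  1.800e-03 -1.000e+00]] F [ 0.07 -0.57 -2.13] T [ 0.06 -0.06  0.02] grip 54.6 0.242
1x 0.09 -0.06 1.82 0 0 0.000
```

Call:
step_arm(motion="0.05 0 0.3 0 0 0; 0 0 0.3 0 0 0; 0 0 0.3 0 0 0; 0 0 0.3 0 0 0; 0 0 0.3 0 0 0; 0 0 0.3 0 0 0; 0 0 0.3 0 0 0; 0 0 0 0 0 0; 0 0 0 0 0 0")

```text
time: 17.03
ee_pos: [0.4905, -0.1426, 0.1459]
tcp_rot: [-0.0, 0.77, 0.638, -0.0]
wrist_force: [0.1, -0.6, -2.6]
grip_width: 0.246
grip_force: 54.6
```

Call:
step_arm(motion="0 0 0.4 0 0 0; 0 0 0.4 0 0 0; 0 0 0.4 0 0 0; 0 0 0.4 0 0 0; 0 0 0.4 0 0 0; 0 0 0.4 0 0 0; 0 0 0.4 0 0 0; 0 0 0.4 0 0 0; 0 0 0.4 0 0 0; 0 0 0.4 0 0 0; 0 0 0.1 0 0 0; 0 0 0 0 0 0")

```text
time: 18.03
ee_pos: [0.4903, -0.1425, 0.1048]
tcp_rot: [-0.0, 0.77, 0.638, -0.0]
wrist_force: [0.1, 0.3, -1.6]
grip_width: 0.243
grip_force: 54.6
```

Call:
step_arm(motion="0 0 0.1 0 0 0; 0 0 0.1 0 0 0; 0 0 0.1 0 0 0; 0 0 0 0 0 0")

```text
time: 18.37
ee_pos: [0.4906, -0.1427, 0.1022]
tcp_rot: [-0.0, 0.77, 0.638, -0.0]
wrist_force: [1.1, 0.5, -2.4]
grip_width: 0.242
grip_force: 54.6
```

Call:
step_arm(motion="0 0 0.1 0 0 0; 0 0 0.05 0 0 0; 0 0 0 0 0 0")

```text
time: 18.62
ee_pos: [0.4906, -0.1426, 0.1007]
tcp_rot: [-0.0, 0.77, 0.638, -0.0]
wrist_force: [0.2, 0.2, -2.2]
grip_width: 0.24
grip_force: 54.6
```

Call:
step_arm(motion="0 0 0.05 0 0 0; 0 0 0 0 0 0")

```text
time: 18.78
ee_pos: [0.4906, -0.1427, 0.1002]
tcp_rot: [-0.0, 0.77, 0.638, -0.0]
wrist_force: [-0.7, -0.1, -2.8]
grip_width: 0.242
grip_force: 54.6
```

Call:
step_arm(motion="0 0 0.05 0 0 0; 0 0 0 0 0 0")

```text
time: 18.95
ee_pos: [0.4907, -0.1427, 0.1001]
tcp_rot: [-0.0, 0.77, 0.638, -0.0]
wrist_force: [-1.6, 1.5, 0.6]
grip_width: 0.245
grip_force: 54.7
```

Call:
step_arm(motion="0 0 0.05 0 0 0; 0 0 0 0 0 0")

```text
time: 19.12
ee_pos: [0.4907, -0.1427, 0.1001]
tcp_rot: [-0.0, 0.77, 0.638, -0.0]
wrist_force: [-3.0, 1.7, 5.6]
grip_width: 0.241
grip_force: 55.2
```

Seated at z = 0.1001, the same height as at the grasp. I'll release, then raise the gripper straight up.

Call:
step_arm(motion="0 0 -0.05 0 0 0; 0 0 0 0 0 0; 0 0 0 0 0 0; 0 0 0 0 0 0; 0 0 0 0 0 0; 0 0 0 0 0 0; 0 0 0 0 0 0; 0 0 0 0 0 0; 0 0 0 0 0 0; 0 0 0 0 0 0", gripper=8.5)

```text
time: 19.95
ee_pos: [0.4907, -0.1427, 0.0997]
tcp_rot: [-0.0, 0.77, 0.638, -0.0]
wrist_force: [-0.0, -0.0, -1.0]
grip_width: 0.995
grip_force: 0.0
```

Call:
step_arm(motion="0 0 -0.5 0 0 0; 0 0 -1 0 0 0; 0 0 -1.5 0 0 0; 0 0 -2 0 0 0; 0 0 -2 0 0 0; 0 0 -2 0 0 0; 0 0 -2 0 0 0; 0 0 -2 0 0 0; 0 0 -2 0 0 0; 0 0 -1 0 0 0; 0 0 0 0 0 0; 0 0 0 0 0 0")

```text
time: 20.95
ee_pos: [0.4909, -0.1428, 0.2604]
tcp_rot: [0.001, 0.77, 0.638, 0.0]
wrist_force: [0.2, -0.1, -0.6]
grip_width: 0.993
grip_force: 0.0
```

```bash
python3 -c "
from h import *
info()
i=cams.snapshot('side');cv2.imwrite('pics/s4.png',cv2.resize(i[120:270,220:420],None,fx=4,fy=4))"
```

```text
t 20.95 p [ 0.4909 -0.1428  0.2604] 
 [[ 1.849e-01  9.828e-01  1.400e-03]
 [ 9.828e-01 -1.849e-01 -6.000e-04]
 [-3.000e-04  1.500e-03 -1.000e+00]] F [ 0.15 -0.13 -0.59] T [0.04 0.04 0.01] grip 0.0 0.993
```

View pics/s4.png

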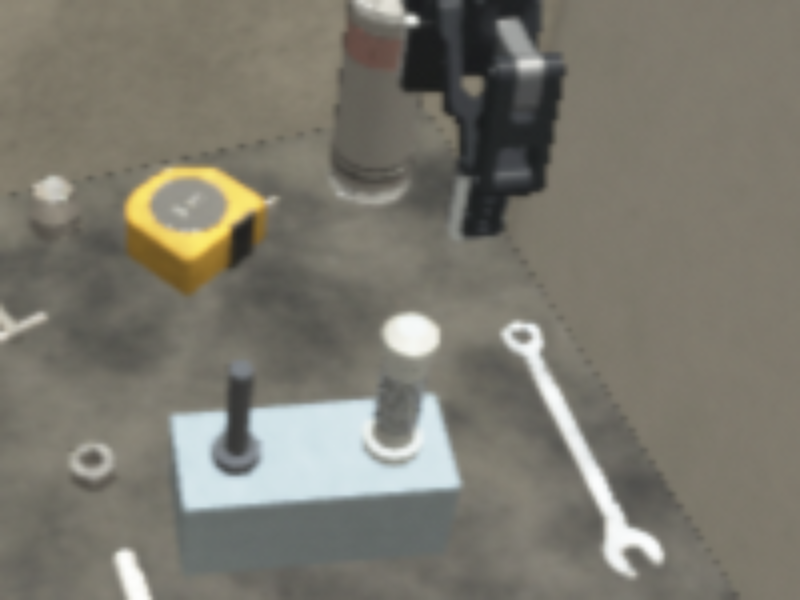

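The punch stands in its socket as it did at the start (cap at crop (411,335), collar at (393,440)). The drift is unmoved at (238,455), and the gripper is clear.

```bash
python3 -c "
from bench import arm
print(arm.close_job())"
```

```text
the job is handed in; nothing more can be done
None
```

The punch tripped in the bush at about 12 N and is back upright and fully home in its socket, let go with nothing else seen to move; the job is handed in, but no verdict came back.

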